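# Open an interlocked water-valve bank

### The arm

A 6-joint arm with a two-finger parallel gripper is mounted at the origin on a cart in front of the work surface, level with it; the furniture and walls round the work are solid. World frame = base frame: x ahead of the robot, y to its left, z up, the work surface at z = 0. Lengths are in m, angles in rad, forces in N, time in s.
With the tool pointing down it reaches from about 0.325 to 0.775 m from the base axis. Payload 5.5 kg.
Tool frame: the origin (TCP) lies midway between the tips of the shut fingers; the grasp point (between the pads) lies 19 mm behind it; z points along the fingers, y is the line along which they close (so a half turn about z gives the same grasp; the last joint's range is limited). The gripper opens to 85 mm and grips with 20 to 120 N. Pads are 22 mm wide; open, the fingers measure 114 mm over their backs; the gripper's body (76 mm by 85 mm) begins 54 mm behind the grasp point. The pads swing forward as they close: fully open they stand 13 mm farther back than shut.
Start: joints at [-1.356, 0.091, 1.231, -0, 1.82, -0.057], TCP at [0.161, -0.578, 0.231] pointing down, gripper open.
Joint ranges: [-2.87, 2.87], [-0.86, 2.18], [0.17, 2.46], [-1.51, 4.65], [0.06, 2.69], [-2.65, 2.65]. Speed limits (rad/s): [2.57, 2.57, 3.01, 3.14, 3.14, 3.14].

### API

Orientations are given as a unit quaternion [x, y, z, w].
In Python, from rig import observe, camera, camera_model, job_done, recognise, pinpoint gives the robot as it stands.
- The arm moves only by the tool step_arm, never from a script. Its argument "commands" is a list of rows, each a list of 7 numbers: the finger opening in m, from 0 to 0.0854, then the shift along the tool's x, y, z in m, then the turn, a rotation vector about the tool's x, y, z in rad. In form: [[jaw, tx, ty, tz, ax, ay, az], ...]. A call has 1 to 20 rows; each row shifts and turns the commanded pose from where the row before left it, along the tool's axes as they then stand; what a row does not reach is not made up. A row lasts 1/8 s, in which the tool goes at most 62.5 mm and 10.7 degrees, less where a joint would pass 70% of its speed; a pose out of reach is approached as far as the arm can. A call with a gripper value outside its range is refused whole. The fingers move at their own pace and stop on an object; "grip_force" is the grip in N (left out, the last holds). Time passes only in rows, so rows that do not move let the fingers close. It gives the time, the measured TCP pose, the force, the opening and the grip force at its end, in the units of the state.
- observe(): the state, without advancing time (a new reading comes with each control period).
- camera(name): name is "scene" or "top" or "wrist"; returns (picture, depth): 384x512x3 uint8, blue, green, red; 384x512 float32, m along the optical axis (not along the pixel's ray), 0 where there is no reading.
- camera_model(name): a dict with "fov_y" (degrees; the focal length in pixels is half the picture's height over the tangent of half this angle, whatever the lens; pixels are square), "cx", "cy" (the principal point, pixels), "dist_coeffs" ([k1, k2, p1, p2, k3] as OpenCV has them; the pictures are not rectified), "cam_to_world" (4x4, takes a point from camera to world coordinates); the wrist camera has in their place "tool_from_camera" (4x4, takes a point from camera to tool coordinates, whose origin is the TCP and whose axes are the flange's). Camera axes: x right, y down, z forward; pixel columns grow to the right and rows downward; lengths in m; the calibration is good to about 2 mm. A picture is of the moment at which its call begins: read the wrist's pose just before it. camera_model takes no time and is no camera call.
- job_done(): hands the job in; it is judged then, once.
Trained networks look in the newest picture that a camera, given by its name, has taken for a name from the list of things; names that differ only in an ending like _2 or _b are one class to them, and where a whole thing is asked for, a point or a joint stands for the part that bears it (a point fixed in the world has none). Each returns a list of dicts, best first, with "confidence" (0 to 1); they miss things now and then, are a little off and sometimes report something else, mostly with a low value. They report only what shows in the picture. A call takes as long as a camera call.
- recognise(target, camera): "bbox" ([left, top, right, bottom] in pixels, round what is visible of it).
- pinpoint(target, camera): "uv" ([column, row] in pixels: a listed point, or the origin of a listed thing).
The state is a dict: "time": time; "joints": joint angles; "qvel": joint speeds; "tau": joint torques, N m; "tool_pos": TCP position; "tool_rot": TCP orientation; "wrist_force": force on the tool from outside, world axes, zero at the start; "ft_torque": the same for the moment, N m; "opening": finger opening in m; "grasp_force": force on a finger pad.
Only numpy, scipy, OpenCV 4.12 (cv2) and the standard library are available. Lean on these libraries where they do the work, as an engineer would, in place of code of your own. Each camera call takes 0.05 s, during which the arm holds its last target. There are 200 camera calls.

### The job

The three lever valves of the water bank on the table are shut, leaning toward you: push every lever fully over to its far stop so that the washers get water. The levers are interlocked inside the housing and go over only in one order, which nothing shows from outside, so feel gently which lever is free, never force a blocked one, and leave the bystanding things where they are.

Things in the scene. Friction and masses are not known exactly. Their poses are not given: they have to be found in the camera images.
- bank: Grey sheet-metal valve bank fixed to the table. Origin: centre of its underside, on the table; x to its back (brass stubs there, to x = 82 mm), y to its left, z up. Foot plate 150 (x) x 290 x 6 mm, box 120 x 252 mm, top 72 mm, slot rims to 78 mm high. Identical levers at y = +85, 0, -85 mm swing in the x-z plane. Never press it or a lever with more than 60 N.
- lever_left (a joint): Left lever's angle, rad: 0 = leans 0.5 from upright to the robot side (-x of the bank; starts at 0 to 0.06), grows as pushed away, 1.0 = far stop, leans 0.5 to +x; over 0.92 counts as fully over. Free, it moves with about 2 to 4 N at the knob and stays where left; blocked, it stops solid after about 0.2 rad of play.
- lever_middle (a joint): Middle lever's angle, as for the left. Interlock: one lever is free at the start, a second becomes free when the first is fully over, the third when the second is. Which lever is first, second and third differs from case to case and cannot be seen.
- lever_right (a joint): Right lever's angle, as for the left; same limits, play and friction.
- lever_left_knob (a point): Centre of the thick end of the left lever's black grip, on the lever's centreline 116 mm from its pivot. The grip is round, 28 mm across here and 19 to 21 mm below, and reaches from 64 to 128 mm from the pivot; below it the lever is a steel bar 10 mm thick (fore and aft) and 14 mm wide.
- lever_middle_knob (a point): Centre of the thick end of the middle lever's black grip, on the lever's centreline 116 mm from its pivot. The grip is round, 28 mm across here and 19 to 21 mm below, and reaches from 64 to 128 mm from the pivot; below it the lever is a steel bar 10 mm thick (fore and aft) and 14 mm wide.
- lever_right_knob (a point): Centre of the thick end of the right lever's black grip, on the lever's centreline 116 mm from its pivot. The grip is round, 28 mm across here and 19 to 21 mm below, and reaches from 64 to 128 mm from the pivot; below it the lever is a steel bar 10 mm thick (fore and aft) and 14 mm wide.
- lever_left_pivot (a point): Pivot of the left lever inside the box, 52 mm above the table; its axis is the bank's y axis.
- lever_middle_pivot (a point): Pivot of the middle lever inside the box, 52 mm above the table; its axis is the bank's y axis.
- lever_right_pivot (a point): Pivot of the right lever inside the box, 52 mm above the table; its axis is the bank's y axis.
- spanner: Open-ended spanner, 33 by 180 by 8 mm, lying loose on the table in front of the bank; origin at its underside's centre. Bystander: leave it.
- tape_roll: Black tape roll, 62 mm across, 19 mm high, lying loose on the table in front of the bank to the left; origin at its underside's centre. Bystander: leave it.
- drain_coupling: White plastic pipe coupling, 42 mm across, 50 mm high, standing loose behind the bank; origin at its underside's centre. Bystander: leave it.

How it is judged:
On the way, in this order (a step that is already met when the one before it is completed fails the run):
1. the first lever is fully over (value of joint any of lever_left, lever_middle, lever_right above 0.92 rad), for 0.2 s.
2. a second lever is fully over as well ((value of joint each of lever_left, lever_middle above 0.92 rad or value of joint each of lever_left, lever_right above 0.92 rad or value of joint each of lever_middle, lever_right above 0.92 rad)), for 0.2 s.
At the end, for the whole second after the job is handed in: All three levers are at their far stops (each joint above 0.92 of 1.0 rad) and at rest (value of joint each of lever_left, lever_middle, lever_right above 0.92 rad and not (velocity of joint lever_left above 0.05 rad/s or velocity of joint lever_left below -0.05 rad/s) and not (velocity of joint lever_middle above 0.05 rad/s or velocity of joint lever_middle below -0.05 rad/s) and not (velocity of joint lever_right above 0.05 rad/s or velocity of joint lever_right below -0.05 rad/s)); the robot touches nothing.
It fails at once if the bank or a lever is forced: the robot presses on it with more than 60 N (contact force between any of the fingers, the arm and bank above 60 N).
It fails at once if a loose bystander is shifted by more than 20 mm (distance of any of spanner, tape_roll, drain_coupling from where it was at the start of the episode above 0.02 m).
It also fails if it takes over 54 s, if anything falls off the work surface, if the arm or the gripper's body presses on something with over 40 N, if the wrist force passes 120 N, or if a joint passes its speed limit or range.

## Working session

There is one attempt and no reset: what is moved stays moved. The work goes in short steps, Python scripts to look and compute and a tool call to move; the robot and the scene stay as the last step left them, time stands still between calls to the robot, and variables do not carry over. Pictures are saved under pics/ and viewed, at most 10 in all, crops included, and the job is handed in when it is done.

Besides the shell and the picture viewer there is one more tool, called after "Request:" as a command line: name --pt "numbers of a row" for each row, then --argument value for the rest. step_arm: Moves the arm, as the interface text tells. Its arguments: {"type":"object","properties":{"commands":{"type":"array","items":{"type":"array","items":{"type":"number"}}},"grip_force":{"type":"number"}},"required":["commands"]}

```bash
mkdir -p pics; cat > h.py <<'E'
import numpy as np, cv2
from rig import *
def ray(name,uv):
    m=camera_model(name); f=192/np.tan(np.radians(m["fov_y"]/2))
    K=np.array([[f,0,m["cx"]],[0,f,m["cy"]],[0,0,1]])
    p=cv2.undistortPoints(np.array([[uv]],float),K,np.array(m["dist_coeffs"],float))[0,0]
    T=np.array(m["cam_to_world"]); return T[:3,3],T[:3,:3]@np.array([p[0],p[1],1])
def at_z(name,uv,z):
    o,d=ray(name,uv); return o+d*(z-o[2])/d[2]
def at_depth(name,uv,dep):
    o,d=ray(name,uv); return o+d*dep[int(round(uv[1])),int(round(uv[0]))]
E
python3 - <<'E'
from h import *
np.set_printoptions(precision=4,suppress=True)
s=observe(); print(s["tool_pos"],s["tool_rot"],s["wrist_force"],s["time"])
for c in ("scene","top"):
    im,d=camera(c); cv2.imwrite(f"pics/{c}.png",im)
    for n in ["bank"]+[f"lever_{a}_{b}" for b in("knob","pivot") for a in("left","middle","right")]+["spanner","tape_roll","drain_coupling"]:
        r=pinpoint(n,c)
        for q in r[:2]:
            print(c,n,np.array(q["uv"]),round(q["confidence"],2),at_depth(c,q["uv"],d))
print(observe()["time"])
E
```

```text
[ 0.161  -0.5777  0.2301] [ 0.9908  0.1355 -0.0001 -0.001 ] [-0.5089  0.2621  0.8952] 0.0
scene bank [276.5 193.1] 0.63 [0.5127 0.1785 0.0734]
scene lever_left_knob [268.  183.2] 0.56 [0.4887 0.2251 0.1642]
scene lever_middle_knob [288.6 164.6] 0.75 [0.515  0.1452 0.1565]
scene lever_right_knob [317.1 147.7] 0.62 [0.5145 0.0574 0.1664]
scene lever_left_pivot [252.  197.5] 0.96 [0.5362 0.2382 0.0728]
scene lever_middle_pivot [277.5 180.7] 0.92 [0.5428 0.1534 0.0774]
scene lever_right_pivot [298.7 163.4] 0.93 [0.4982 0.1286 0.1652]
scene spanner [312.8 215.1] 0.91 [0.4397 0.1091 0.0079]
scene tape_roll [272.7 249. ] 0.64 [0.4177 0.2563 0.0039]
scene drain_coupling [244.1 174.9] 0.75 [0.6495 0.1904 0.0265]
scene drain_coupling [292.5 166.1] 0.61 [0.5007 0.1451 0.1634]
top bank [281.1 179.9] 0.76 [0.5557 0.1519 0.0774]
top lever_left_knob [294.9 196.8] 0.68 [0.5096 0.1308 0.167 ]
top lever_left_knob [252.5 200.4] 0.67 [0.4998 0.2182 0.1651]
top lever_middle_knob [293.7 197. ] 0.58 [0.5089 0.1336 0.169 ]
top lever_middle_knob [248.9 181. ] 0.51 [0.5532 0.2259 0.0597]
top lever_right_knob [331.7 193.6] 0.48 [0.5182 0.0544 0.1685]
top lever_left_pivot [251.4 182.5] 0.79 [0.5498 0.2199 0.0599]
top lever_left_pivot [296.9 229. ] 0.34 [0.4443 0.104  0.0069]
top lever_middle_pivot [288.2 179.9] 0.56 [0.558  0.134  0.0637]
top lever_right_pivot [320.5 172.7] 0.87 [0.5863 0.0467 0.006 ]
top spanner [299.5 229.6] 0.91 [0.443  0.0977 0.0081]
top tape_roll [233.1 243.7] 0.7 [0.4041 0.26   0.0015]
top tape_roll [286.7 177.4] 0.4 [0.5646 0.137  0.058 ]
top drain_coupling [267.4 136. ] 0.58 [0.6769 0.1818 0.0009]
1.1
```

View pics/scene.png

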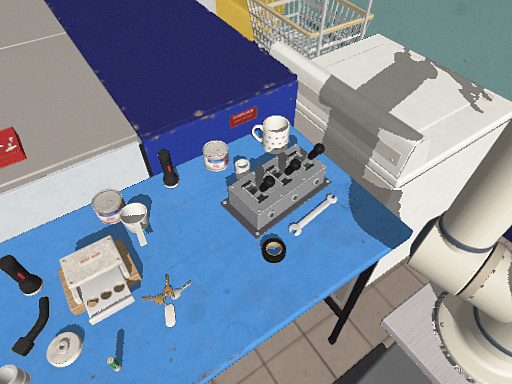

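View pics/top.png

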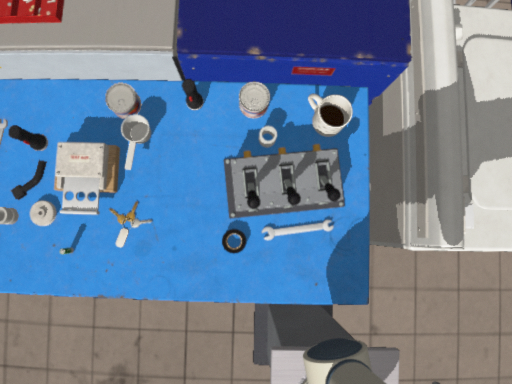

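Scene and top views show the bank (top ~(285,182)) slightly turned, knobs at about (253,200), (292,196), (332,192), the coupling behind at (268,136), the spanner and tape in front. I'll fit the pose from the depth.

```bash
python3 - <<'E'
from h import *
np.set_printoptions(precision=4,suppress=True)
im,d=camera("top")
cv2.imwrite("pics/crop.png",cv2.resize(im[110:270,210:370],None,fx=3.7,fy=3.7,interpolation=cv2.INTER_CUBIC))
P=np.array([[at_depth("top",(u,v),d) for u in range(205,365)] for v in range(110,262)])
z=P[...,2]
m=((z>.062)&(z<.084)).astype(np.uint8)
n,l,st,_=cv2.connectedComponentsWithStats(m); k=1+np.argmax(st[1:,4]); print(st[1:])
r=cv2.minAreaRect((P[l==k][:,:2]*1000).astype(np.float32)); print(r, len(P[l==k]))
for c in ((.118,.2),):
    m=((z>c[0])&(z<c[1])).astype(np.uint8)
    n,l,st,_=cv2.connectedComponentsWithStats(m)
    for i in range(1,n):
        q=P[l==i]; print(len(q),q.mean(0),q.max(0),q.min(0))
# foot plate
m=((z>.002)&(z<.2)).astype(np.uint8)
n,l,st,_=cv2.connectedComponentsWithStats(m)
for i in range(1,n):
    if st[i,4]>30: q=P[l==i]; print(st[i],q.max(0),q.min(0),cv2.minAreaRect((q[:,:2]*1000).astype(np.float32)))
E
```

```text
Traceback (most recent call last):
  File "h.py", line 11, in at_depth
    o,d=ray(name,uv); return o+d*dep[int(round(uv[1])),int(round(uv[0]))]
        ~~~^^^^^^^^^
  File "h.py", line 4, in ray
    m=camera_model(name); f=192/np.tan(np.radians(m["fov_y"]/2))
ValueError: time passes only in moves, steps and waits
```

View pics/crop.png

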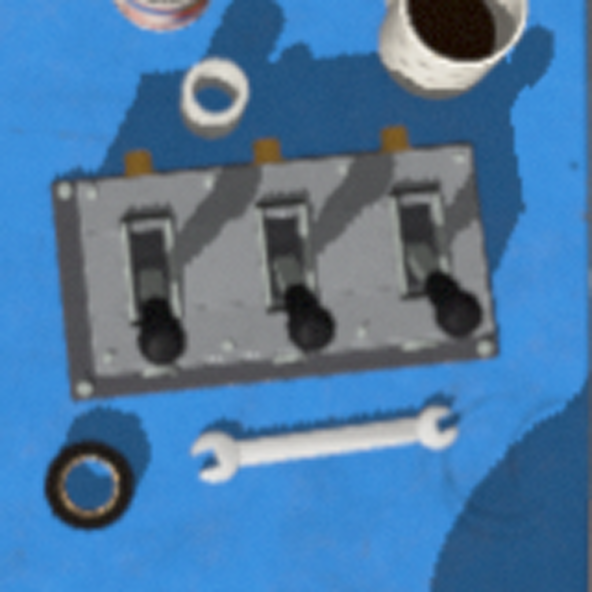

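The crop shows three levers leaning toward the robot, knobs at crop (162,338), (310,325), (457,308), with the bank turned a few degrees. The error came from calling the model too often, so I'll vectorise.

```bash
cat > fit.py <<'E'
from h import *
np.set_printoptions(precision=4,suppress=True)
def cloud(name):
    im,d=camera(name); m=camera_model(name); f=192/np.tan(np.radians(m["fov_y"]/2))
    K=np.array([[f,0,m["cx"]],[0,f,m["cy"]],[0,0,1]])
    v,u=np.mgrid[0:384,0:512]
    p=cv2.undistortPoints(np.stack([u,v],-1).reshape(-1,1,2).astype(float),K,np.array(m["dist_coeffs"],float)).reshape(384,512,2)
    T=np.array(m["cam_to_world"]); c=np.dstack([p,np.ones((384,512))])*d[...,None]
    return im,d,c@T[:3,:3].T+T[:3,3]
E
python3 - <<'E'
from fit import *
for name in("top","scene"):
    im,d,P=cloud(name); x,y,z=P[...,0],P[...,1],P[...,2]
    roi=(x>.38)&(x<.72)&(y>-.05)&(y<.36)&(d>0)
    print(name,"table",np.median(z[roi&(z<.003)&(z>-.006)]))
    m=(roi&(z>.066)&(z<.084)).astype(np.uint8)
    n,l,st,_=cv2.connectedComponentsWithStats(m); k=1+np.argmax(st[1:,4])
    q=P[l==k]; print("box",len(q),np.median(q[:,2]),cv2.minAreaRect((q[:,:2]*1000).astype(np.float32)))
    m=(roi&(z>.004)&(z<.2)).astype(np.uint8)
    n,l,st,_=cv2.connectedComponentsWithStats(m)
    for i in range(1,n):
        if st[i,4]>30: q=P[l==i]; print(st[i],q.max(0),q.min(0),cv2.minAreaRect((q[:,:2]*1000).astype(np.float32)))
    m=(roi&(z>.125)&(z<.2)).astype(np.uint8)
    n,l,st,_=cv2.connectedComponentsWithStats(m)
    for i in range(1,n):
        q=P[l==i]; print("knob",len(q),q.mean(0),q.max(0),q.min(0))
E
```

```text
top table -7.531903070256973e-05
box 4355 0.07214586560878544 ((558.394287109375, 138.83750915527344), (119.8526611328125, 250.9233856201172), 7.693582057952881)
[312 111  41  26 564] [0.72   0.0712 0.0943] [ 0.679  -0.0109  0.0042] ((699.4630737304688, 30.024208068847656), (40.890872955322266, 82.12723541259766), 0.32614392042160034)
[259 126  18  22 238] [0.6904 0.2036 0.0552] [0.647  0.1601 0.0043] ((667.8359985351562, 183.07704162597656), (40.97898483276367, 40.46461868286133), 53.37803268432617)
[ 224  144  120   74 6700] [0.6592 0.2891 0.1717] [ 0.4692 -0.011   0.004 ] ((566.6719360351562, 139.3435516357422), (164.12547302246094, 289.48095703125), 7.823803901672363)
[262 219  71  21 477] [0.4709 0.1901 0.0136] [0.4179 0.0166 0.004 ] ((446.3035888671875, 103.66162872314453), (32.04849624633789, 174.09120178222656), 9.810537338256836)
[222 229  25  24 325] [0.4404 0.2868 0.0216] [0.3844 0.2286 0.0046] ((412.3986511230469, 257.63720703125), (55.60416030883789, 58.12828063964844), 1.4266594648361206)
knob 157 [0.5215 0.0505 0.1565] [0.5434 0.0599 0.1702] [0.5057 0.0371 0.1255]
knob
[... 365 characters left out ...]
[ 0.4666 -0.0498  0.004 ] ((598.9690551757812, 125.70272827148438), (238.25128173828125, 346.82830810546875), 7.420090675354004)
[288 194  49  42 396] [0.4724 0.1939 0.0133] [0.4154 0.0173 0.0041] ((444.36602783203125, 105.69400024414062), (31.346229553222656, 177.5977020263672), 9.934182167053223)
[260 238  28  27 420] [0.4503 0.2912 0.0234] [0.3803 0.2222 0.0041] ((415.6484069824219, 257.7678527832031), (68.44672393798828, 69.2163314819336), 4.431912422180176)
knob 142 [0.5172 0.0553 0.1546] [0.5389 0.0644 0.1712] [0.5032 0.0384 0.1263]
knob 151 [0.5066 0.1389 0.1563] [0.5293 0.1478 0.1719] [0.4922 0.1224 0.1265]
knob 151 [0.4957 0.2224 0.1579] [0.5183 0.232  0.1729] [0.4825 0.2059 0.1263]
```

```bash
python3 - <<'E'
from fit import *
A=[]
for n in("top","scene"):
    im,d,P=cloud(n); A.append(P[d>0])
P=np.vstack(A)
print("rows x, cols y:",np.arange(-.65,.1,.05).round(2))
for x in np.arange(.05,.85,.05):
    r=[]
    for y in np.arange(-.65,.1,.05):
        q=P[(abs(P[:,0]-x)<.025)&(abs(P[:,1]-y)<.025)]
        r.append(f"{q[:,2].max():6.2f}" if len(q) else "   nan")
    print(f"{x:.2f}"," ".join(r))
print(observe()["time"])
E
```

```text
rows x, cols y: [-0.65 -0.6  -0.55 -0.5  -0.45 -0.4  -0.35 -0.3  -0.25 -0.2  -0.15 -0.1
 -0.05  0.    0.05]
0.05  -0.91  -0.90  -0.91  -0.91  -0.91  -0.91  -0.91  -0.91  -0.91  -0.82   0.00   0.00    nan   0.22   0.22
0.10  -0.91  -0.91  -0.91  -0.91  -0.91  -0.91  -0.91  -0.91  -0.91  -0.82   0.01   0.00  -0.24   0.29   0.35
0.15  -0.91  -0.91  -0.91  -0.91  -0.91  -0.90    nan    nan  -0.91  -0.91   0.00   0.00   0.18   0.20   0.44
0.20  -0.90  -0.91  -0.91  -0.91  -0.91  -0.90    nan  -0.93  -0.91  -0.91  -0.91  -0.91   0.18   0.45   0.45
0.25  -0.91  -0.91  -0.91  -0.91  -0.91  -0.91  -0.91  -0.91  -0.91  -0.91  -0.91   0.00   0.00   0.01   0.01
0.30  -0.91  -0.91  -0.91  -0.90  -0.91  -0.91  -0.91  -0.91  -0.91  -0.91  -0.91   0.00   0.01   0.01   0.01
0.35  -0.91  -0.91  -0.91  -0.91  -0.91  -0.91  -0.90  -0.90  -0.91  -0.91  -0.91   0.00   0.01   0.01   0.01
0.40  -0.00   0.00  -0.00   0.00  -0.00   0.00  -0.00   0.08   0.13   0.13  -0.90   0.00   0.01   0.01   0.01
0.45   0.00   0.00   0.00   0.00   0.00  -0.00  -0.00   0.08   0.13   0.13  -0.91   0.00   0.00   0.01   0.01
0.50   0.02   0.02   0.02   0.02   0.02   0.02   0.02   0.08   0.13   0.13  -0.93   0.00   0.01   0.08   0.17
0.55   0.02   0.02   0.02   0.02   0.02   0.02   0.02   0.08   0.13   0.13    nan   0.00   0.01   0.08   0.17
0.60   0.02   0.02   0.02   0.02   0.02   0.02   0.02    nan   0.13   0.13    nan   0.00   0.01   0.08   0.08
0.65   0.02   0.02   0.02   0.02   0.02   0.02   0.02    nan   0.13   0.13    nan   0.00   0.01   0.07   0.08
0.70   0.02   0.02   0.02   0.02   0.02   0.02   0.02    nan   0.13   0.13    nan   0.00   0.01   0.09   0.10
0.75   0.02   0.02   0.02   0.02   0.02   0.02   0.02    nan   0.13   0.13    nan   0.00   0.00   0.09   0.09
0.80   0.02   0.02   0.02   0.02   0.02   0.02   0.02    nan   0.13   0.13   0.12   0.12   0.12   0.12   0.12
1.35
```

Request:
step_arm --pt "0 0.0284 -0.0322 0 0 0 0" --pt "0 0.0284 -0.0322 0 0 0 0" --pt "0 0.0284 -0.0322 0 0 0 0" --pt "0 0.0284 -0.0322 0 0 0 0" --pt "0 0.0284 -0.0322 0 0 0 0" --pt "0 0.0284 -0.0322 0 0 0 0" --pt "0 0.0284 -0.0322 0 0 0 0" --pt "0 0.0284 -0.0322 0 0 0 0" --pt "0 0.0284 -0.0322 0 0 0 0" --pt "0 0.0284 -0.0322 0 0 0 0" --pt "0 0.0284 -0.0322 0 0 0 0" --pt "0 0.0284 -0.0322 0 0 0 0" --pt "0 0.0284 -0.0322 0 0 0 0" --pt "0 0.0284 -0.0322 0 0 0 0" --pt "0 0.0284 -0.0322 0 0 0 0" --pt "0 0.0284 -0.0322 0 0 0 0" --pt "0 0 0 0 0 0 0.07" --pt "0 0 0 0 0 0 0.069" --pt "0 0 0 0 0 0 0" --pt "0 0 0 0 0 0 0"

```text
time: 3.85
tool_pos: [0.4605, 0.0402, 0.2314]
tool_rot: [0.998, 0.067, 0.0, -0.0]
wrist_force: [0.3, 0.3, -0.2]
opening: 0.0002
grasp_force: 0.0
```

Request:
step_arm --pt "0 0 0 0.024 0 0 0" --pt "0 0 0 0.024 0 0 0" --pt "0 0 0 0.024 0 0 0" --pt "0 0 0 0.024 0 0 0" --pt "0 0.008 0 0 0 0 0" --pt "0 0.006 0 0 0 0 0" --pt "0 0.006 0 0 0 0 0" --pt "0 0.004 0 0 0 0 0" --pt "0 0.004 0 0 0 0 0" --pt "0 0.004 0 0 0 0 0" --pt "0 0.004 0 0 0 0 0" --pt "0 0.004 0 0 0 0 0" --pt "0 0 0 0 0 0 0"

```text
time: 5.48
tool_pos: [0.5002, 0.0455, 0.1355]
tool_rot: [0.998, 0.066, -0.0, 0.0]
wrist_force: [-2.7, -0.7, 2.6]
opening: -0.0002
grasp_force: 1.4
```

Request:
step_arm --pt "0 0.002 0 0 0 0 0" --pt "0 0.002 0 0 0 0 0"

```text
time: 5.72
tool_pos: [0.5041, 0.0461, 0.1354]
tool_rot: [0.998, 0.066, -0.0, 0.0]
wrist_force: [-4.4, -0.2, 3.3]
opening: 0.0001
grasp_force: 2.1
```

Request:
step_arm --pt "0 0.002 0 0 0 0 0" --pt "0 0 0 0 0 0 0"

```text
time: 5.98
tool_pos: [0.5063, 0.0464, 0.1351]
tool_rot: [0.998, 0.066, 0.0, -0.0]
wrist_force: [-2.5, -0.2, 0.9]
opening: 0.0002
grasp_force: 1.3
```

Request:
step_arm --pt "0 0.002 0 0 0 0 0" --pt "0 0.001 0 0 0 0 0"

```text
time: 6.22
tool_pos: [0.5091, 0.0468, 0.1353]
tool_rot: [0.998, 0.066, 0.0, -0.0]
wrist_force: [-4.3, -0.7, 2.9]
opening: -0.0001
grasp_force: 1.9
```

Request:
step_arm --pt "0 0.002 0 0 0 0 0" --pt "0 0.001 0 0 0 0 0"

```text
time: 6.48
tool_pos: [0.5122, 0.0472, 0.1352]
tool_rot: [0.998, 0.066, 0.0, -0.0]
wrist_force: [-3.9, -0.3, 2.9]
opening: -0.0001
grasp_force: 1.8
```

Request:
step_arm --pt "0 0.002 0 0 0 0 0" --pt "0 0.001 0 0 0 0 0"

```text
time: 6.72
tool_pos: [0.5152, 0.0476, 0.1352]
tool_rot: [0.998, 0.066, 0.0, -0.0]
wrist_force: [-3.7, 0.4, 2.6]
opening: 0.0
grasp_force: 1.7
```

Request:
step_arm --pt "0 0.002 0 0 0 0 0" --pt "0 0.001 0 0 0 0 0"

```text
time: 6.98
tool_pos: [0.5181, 0.048, 0.1352]
tool_rot: [0.998, 0.066, 0.0, -0.0]
wrist_force: [-2.7, -0.9, 1.7]
opening: 0.0001
grasp_force: 1.6
```

Request:
step_arm --pt "0 0.002 0 0 0 0 0" --pt "0 0.001 0 0 0 0 0"

```text
time: 7.22
tool_pos: [0.5211, 0.0484, 0.1353]
tool_rot: [0.998, 0.066, 0.0, -0.0]
wrist_force: [-3.3, -1.4, 2.4]
opening: 0.0001
grasp_force: 1.5
```

Request:
step_arm --pt "0 0.002 0 0 0 0 0" --pt "0 0.002 0 0 0 0 0"

```text
time: 7.48
tool_pos: [0.5251, 0.049, 0.1353]
tool_rot: [0.998, 0.066, 0.0, -0.0]
wrist_force: [-3.3, -0.3, 2.4]
opening: 0.0001
grasp_force: 1.5
```

Request:
step_arm --pt "0 0.003 0 0 0 0 0" --pt "0 0.003 0 0 0 0 0" --pt "0 0.003 0 0 0 0 0"

```text
time: 7.85
tool_pos: [0.5341, 0.0501, 0.1352]
tool_rot: [0.998, 0.066, 0.0, -0.0]
wrist_force: [-2.2, -1.1, 2.0]
opening: -0.0003
grasp_force: 1.3
```

Request:
step_arm --pt "0 0.004 0 0 0 0 0" --pt "0 0.004 0 0 0 0 0" --pt "0 0.004 0 0 0 0 0" --pt "0 0.004 0 0 0 0 0" --pt "0 0.004 0 0 0 0 0" --pt "0 0.004 0 0 0 0 0" --pt "0 0.004 0 0 0 0 0" --pt "0 0.004 0 0 0 0 0" --pt "0 0.004 0 0 0 0 0" --pt "0 0.004 0 0 0 0 0"

```text
time: 9.1
tool_pos: [0.5735, 0.0554, 0.1347]
tool_rot: [0.998, 0.066, -0.001, -0.0]
wrist_force: [-1.8, -0.8, -0.7]
opening: 0.0
grasp_force: 1.1
```

Request:
step_arm --pt "0 0.003 0 0 0 0 0" --pt "0 0.003 0 0 0 0 0"

```text
time: 9.35
tool_pos: [0.5796, 0.0562, 0.1352]
tool_rot: [0.998, 0.066, -0.0, -0.0]
wrist_force: [-2.9, 0.5, 0.0]
opening: 0.0002
grasp_force: 1.0
```

Request:
step_arm --pt "0 0.002 0 0 0 0 0" --pt "0 0.002 0 0 0 0 0"

```text
time: 9.6
tool_pos: [0.5835, 0.0567, 0.1354]
tool_rot: [0.998, 0.066, 0.0, 0.0]
wrist_force: [-1.4, 0.4, -0.6]
opening: -0.0001
grasp_force: 1.0
```

Request:
step_arm --pt "0 0.002 0 0 0 0 0" --pt "0 0.002 0 0 0 0 0"

```text
time: 9.85
tool_pos: [0.5875, 0.0573, 0.1354]
tool_rot: [0.998, 0.066, 0.0, 0.0]
wrist_force: [-2.6, -1.2, -0.5]
opening: -0.0
grasp_force: 0.9
```

Request:
step_arm --pt "0 0.002 0 0 0 0 0" --pt "0 0 0 0 0 0 0"

```text
time: 10.1
tool_pos: [0.5896, 0.0575, 0.1353]
tool_rot: [0.998, 0.066, 0.0, -0.0]
wrist_force: [-1.2, 1.1, -0.4]
opening: 0.0
grasp_force: 0.5
```

Request:
step_arm --pt "0 0.001 0 0 0 0 0" --pt "0 0 0 0 0 0 0"

```text
time: 10.35
tool_pos: [0.5904, 0.0576, 0.1353]
tool_rot: [0.998, 0.066, 0.0, 0.0]
wrist_force: [-0.9, -0.1, -0.3]
opening: 0.0001
grasp_force: 0.7
```

Request:
step_arm --pt "0 0.001 0 0 0 0 0" --pt "0 0.001 0 0 0 0 0"

```text
time: 10.6
tool_pos: [0.5923, 0.0579, 0.1352]
tool_rot: [0.998, 0.066, -0.0, -0.0]
wrist_force: [-1.8, 0.1, -0.3]
opening: -0.0001
grasp_force: 0.9
```

Request:
step_arm --pt "0 0.001 0 0 0 0 0" --pt "0 0.001 0 0 0 0 0"

```text
time: 10.85
tool_pos: [0.5944, 0.0582, 0.1353]
tool_rot: [0.998, 0.066, 0.0, -0.0]
wrist_force: [-2.0, 0.6, -1.2]
opening: 0.0005
grasp_force: 0.8
```

Request:
step_arm --pt "0 0.001 0 0 0 0 0" --pt "0 0 0 0 0 0 0"

```text
time: 11.1
tool_pos: [0.5947, 0.0582, 0.1352]
tool_rot: [0.998, 0.066, -0.001, 0.0]
wrist_force: [-5.0, -0.6, 0.8]
opening: -0.0
grasp_force: 2.3
```

Request:
step_arm --pt "0 0.001 0 0 0 0 0" --pt "0 0 0 0 0 0 0"

```text
time: 11.35
tool_pos: [0.5949, 0.0582, 0.1351]
tool_rot: [0.998, 0.066, -0.002, 0.0]
wrist_force: [-8.5, -0.4, 1.8]
opening: -0.0001
grasp_force: 4.0
```

Request:
step_arm --pt "0 0.001 0 0 0 0 0" --pt "0 0 0 0 0 0 0"

```text
time: 11.6
tool_pos: [0.5951, 0.0582, 0.135]
tool_rot: [0.998, 0.066, -0.003, 0.0]
wrist_force: [-12.2, -1.7, 3.1]
opening: -0.0001
grasp_force: 5.9
```

Request:
step_arm --pt "0 -0.02 0 0 0 0 0" --pt "0 -0.04 0 0 0 0 0" --pt "0 -0.04 0 0 0 0 0" --pt "0 -0.038 0 0 0 0 0" --pt "0 0 -0.028 0 0 0 0" --pt "0 0 -0.029 0 0 0 0" --pt "0 0 -0.028 0 0 0 0" --pt "0 0.01 0 0 0 0 0" --pt "0 0.01 0 0 0 0 0" --pt "0 0.006 0 0 0 0 0" --pt "0 0.004 0 0 0 0 0" --pt "0 0.004 0 0 0 0 0" --pt "0 0.004 0 0 0 0 0" --pt "0 0.004 0 0 0 0 0" --pt "0 0.004 0 0 0 0 0"

```text
time: 13.48
tool_pos: [0.4949, 0.1306, 0.1356]
tool_rot: [0.998, 0.066, -0.0, 0.0]
wrist_force: [-3.7, -1.1, 3.0]
opening: 0.0002
grasp_force: 2.1
```

Request:
step_arm --pt "0 0.002 0 0 0 0 0" --pt "0 0.001 0 0 0 0 0"

```text
time: 13.72
tool_pos: [0.4979, 0.1311, 0.1352]
tool_rot: [0.998, 0.066, -0.0, 0.0]
wrist_force: [-3.0, -1.1, 2.6]
opening: 0.0001
grasp_force: 1.9
```

Request:
step_arm --pt "0 0.002 0 0 0 0 0" --pt "0 0.001 0 0 0 0 0"

```text
time: 13.98
tool_pos: [0.5009, 0.1314, 0.1353]
tool_rot: [0.998, 0.066, 0.0, -0.0]
wrist_force: [-3.5, -1.3, 2.5]
opening: -0.0003
grasp_force: 1.8
```

Request:
step_arm --pt "0 0.002 0 0 0 0 0" --pt "0 0.001 0 0 0 0 0"

```text
time: 14.22
tool_pos: [0.5039, 0.1318, 0.1352]
tool_rot: [0.998, 0.066, 0.0, 0.0]
wrist_force: [-2.6, -0.8, 2.5]
opening: 0.0001
grasp_force: 1.7
```

Request:
step_arm --pt "0 0.002 0 0 0 0 0" --pt "0 0.001 0 0 0 0 0"

```text
time: 14.48
tool_pos: [0.5069, 0.1322, 0.1353]
tool_rot: [0.998, 0.066, 0.0, 0.0]
wrist_force: [-3.7, -0.2, 2.5]
opening: 0.0002
grasp_force: 1.6
```

Request:
step_arm --pt "0 0.002 0 0 0 0 0" --pt "0 0.001 0 0 0 0 0"

```text
time: 14.72
tool_pos: [0.5098, 0.1326, 0.1352]
tool_rot: [0.998, 0.066, 0.0, -0.0]
wrist_force: [-1.9, -0.7, 3.0]
opening: -0.0002
grasp_force: 1.5
```

Request:
step_arm --pt "0 0.002 0 0 0 0 0" --pt "0 0.002 0 0 0 0 0"

```text
time: 14.98
tool_pos: [0.5138, 0.1332, 0.1352]
tool_rot: [0.998, 0.066, 0.0, -0.0]
wrist_force: [-2.9, -0.1, 1.6]
opening: 0.0001
grasp_force: 1.5
```

Request:
step_arm --pt "0 0.003 0 0 0 0 0" --pt "0 0.003 0 0 0 0 0" --pt "0 0.003 0 0 0 0 0"

```text
time: 15.35
tool_pos: [0.5228, 0.1344, 0.1353]
tool_rot: [0.998, 0.066, 0.0, -0.0]
wrist_force: [-3.2, 0.1, 2.3]
opening: -0.0001
grasp_force: 1.3
```

Request:
step_arm --pt "0 0.004 0 0 0 0 0" --pt "0 0.004 0 0 0 0 0" --pt "0 0.004 0 0 0 0 0" --pt "0 0.004 0 0 0 0 0" --pt "0 0.004 0 0 0 0 0" --pt "0 0.004 0 0 0 0 0" --pt "0 0.004 0 0 0 0 0" --pt "0 0.004 0 0 0 0 0" --pt "0 0.004 0 0 0 0 0" --pt "0 0.004 0 0 0 0 0"

```text
time: 16.6
tool_pos: [0.5622, 0.1396, 0.1347]
tool_rot: [0.998, 0.066, -0.001, 0.0]
wrist_force: [-2.7, -0.7, -0.4]
opening: 0.0001
grasp_force: 1.1
```

Request:
step_arm --pt "0 0.003 0 0 0 0 0" --pt "0 0.003 0 0 0 0 0" --pt "0 0.003 0 0 0 0 0" --pt "0 0.003 0 0 0 0 0" --pt "0 0.003 0 0 0 0 0" --pt "0 0.002 0 0 0 0 0"

```text
time: 17.35
tool_pos: [0.5793, 0.1419, 0.1354]
tool_rot: [0.998, 0.066, 0.0, -0.0]
wrist_force: [-2.1, -0.8, 0.2]
opening: -0.0003
grasp_force: 0.9
```

Request:
step_arm --pt "0 0.002 0 0 0 0 0" --pt "0 0.001 0 0 0 0 0"

```text
time: 17.6
tool_pos: [0.5822, 0.1423, 0.1353]
tool_rot: [0.998, 0.066, 0.0, -0.0]
wrist_force: [-2.7, -0.9, -0.9]
opening: -0.0004
grasp_force: 0.9
```

Request:
step_arm --pt "0 0.001 0 0 0 0 0" --pt "0 0.001 0 0 0 0 0"

```text
time: 17.85
tool_pos: [0.5839, 0.1425, 0.1352]
tool_rot: [0.998, 0.066, -0.0, 0.0]
wrist_force: [-4.5, 0.4, -0.1]
opening: -0.0001
grasp_force: 2.1
```

Request:
step_arm --pt "0 0.001 0 0 0 0 0" --pt "0 0 0 0 0 0 0"

```text
time: 18.1
tool_pos: [0.584, 0.1425, 0.1352]
tool_rot: [0.998, 0.066, -0.001, 0.0]
wrist_force: [-7.1, -1.2, 1.1]
opening: 0.0003
grasp_force: 3.3
```

Request:
step_arm --pt "0 0.001 0 0 0 0 0" --pt "0 0 0 0 0 0 0" --pt "0 0 0 0 0 0 0"

```text
time: 18.48
tool_pos: [0.5841, 0.1426, 0.1351]
tool_rot: [0.998, 0.066, -0.002, 0.0]
wrist_force: [-10.7, -2.1, 2.7]
opening: 0.0003
grasp_force: 5.1
```

Request:
step_arm --pt "0 -0.02 0 0 0 0 0" --pt "0 -0.04 0 0 0 0 0" --pt "0 -0.04 0 0 0 0 0" --pt "0 -0.038 0 0 0 0 0" --pt "0 0 -0.028 0 0 0 0" --pt "0 0 -0.029 0 0 0 0" --pt "0 0 -0.028 0 0 0 0" --pt "0 0.01 0 0 0 0 0" --pt "0 0.01 0 0 0 0 0" --pt "0 0.006 0 0 0 0 0" --pt "0 0.004 0 0 0 0 0" --pt "0 0.004 0 0 0 0 0" --pt "0 0.004 0 0 0 0 0" --pt "0 0.004 0 0 0 0 0" --pt "0 0.004 0 0 0 0 0"

```text
time: 20.35
tool_pos: [0.4836, 0.2149, 0.1356]
tool_rot: [0.998, 0.066, -0.0, -0.0]
wrist_force: [-3.8, -1.2, 2.8]
opening: 0.0001
grasp_force: 2.1
```

Request:
step_arm --pt "0 0.002 0 0 0 0 0" --pt "0 0.001 0 0 0 0 0"

```text
time: 20.6
tool_pos: [0.4866, 0.2153, 0.1353]
tool_rot: [0.998, 0.066, -0.0, 0.0]
wrist_force: [-3.2, -0.9, 2.6]
opening: 0.0001
grasp_force: 1.9
```

Request:
step_arm --pt "0 0.002 0 0 0 0 0" --pt "0 0.001 0 0 0 0 0"

```text
time: 20.85
tool_pos: [0.4896, 0.2157, 0.1353]
tool_rot: [0.998, 0.066, 0.0, -0.0]
wrist_force: [-3.3, -0.6, 3.6]
opening: 0.0002
grasp_force: 1.8
```

Request:
step_arm --pt "0 0.002 0 0 0 0 0" --pt "0 0.001 0 0 0 0 0"

```text
time: 21.1
tool_pos: [0.4926, 0.2161, 0.1353]
tool_rot: [0.998, 0.066, 0.0, 0.0]
wrist_force: [-3.6, -0.8, 2.7]
opening: 0.0001
grasp_force: 1.7
```

Request:
step_arm --pt "0 0.002 0 0 0 0 0" --pt "0 0.002 0 0 0 0 0"

```text
time: 21.35
tool_pos: [0.4966, 0.2166, 0.1352]
tool_rot: [0.998, 0.066, 0.0, 0.0]
wrist_force: [-3.4, -0.7, 1.9]
opening: -0.0001
grasp_force: 1.6
```

Request:
step_arm --pt "0 0.002 0 0 0 0 0" --pt "0 0.002 0 0 0 0 0" --pt "0 0.002 0 0 0 0 0"

```text
time: 21.72
tool_pos: [0.5026, 0.2174, 0.1352]
tool_rot: [0.998, 0.066, -0.0, 0.0]
wrist_force: [-2.8, -0.1, 2.5]
opening: -0.0002
grasp_force: 1.5
```

Request:
step_arm --pt "0 0.003 0 0 0 0 0" --pt "0 0.003 0 0 0 0 0" --pt "0 0.003 0 0 0 0 0"

```text
time: 22.1
tool_pos: [0.5116, 0.2187, 0.1352]
tool_rot: [0.998, 0.066, 0.0, -0.0]
wrist_force: [-2.2, -0.1, 2.3]
opening: 0.0001
grasp_force: 1.3
```

Request:
step_arm --pt "0 0.004 0 0 0 0 0" --pt "0 0.004 0 0 0 0 0" --pt "0 0.004 0 0 0 0 0" --pt "0 0.004 0 0 0 0 0" --pt "0 0.004 0 0 0 0 0" --pt "0 0.004 0 0 0 0 0" --pt "0 0.004 0 0 0 0 0" --pt "0 0.004 0 0 0 0 0" --pt "0 0.004 0 0 0 0 0" --pt "0 0.004 0 0 0 0 0"

```text
time: 23.35
tool_pos: [0.5509, 0.2238, 0.1347]
tool_rot: [0.998, 0.066, -0.001, 0.0]
wrist_force: [-3.3, -0.5, -0.4]
opening: -0.0003
grasp_force: 1.1
```

Request:
step_arm --pt "0 0.003 0 0 0 0 0" --pt "0 0.003 0 0 0 0 0" --pt "0 0.003 0 0 0 0 0" --pt "0 0.003 0 0 0 0 0" --pt "0 0.003 0 0 0 0 0" --pt "0 0.002 0 0 0 0 0"

```text
time: 24.1
tool_pos: [0.5681, 0.2262, 0.1354]
tool_rot: [0.998, 0.066, 0.0, -0.0]
wrist_force: [-1.7, -0.7, -0.8]
opening: -0.0001
grasp_force: 0.9
```

Request:
step_arm --pt "0 0.002 0 0 0 0 0" --pt "0 0.001 0 0 0 0 0"

```text
time: 24.35
tool_pos: [0.571, 0.2265, 0.1353]
tool_rot: [0.998, 0.066, 0.0, -0.0]
wrist_force: [-2.8, 0.4, -0.2]
opening: 0.0002
grasp_force: 0.9
```

Request:
step_arm --pt "0 0.001 0 0 0 0 0" --pt "0 0.001 0 0 0 0 0"

```text
time: 24.6
tool_pos: [0.5728, 0.2268, 0.1353]
tool_rot: [0.998, 0.066, 0.0, -0.0]
wrist_force: [-2.9, 0.7, -0.8]
opening: -0.0001
grasp_force: 1.2
```

Request:
step_arm --pt "0 0.001 0 0 0 0 0" --pt "0 0 0 0 0 0 0"

```text
time: 24.85
tool_pos: [0.573, 0.2268, 0.1352]
tool_rot: [0.998, 0.066, -0.001, 0.0]
wrist_force: [-5.7, -0.7, 1.1]
opening: 0.0001
grasp_force: 2.7
```

Stop reached; one more firm millimetre, then clear away and check.

Request:
step_arm --pt "0 0.001 0 0 0 0 0" --pt "0 0.001 0 0 0 0 0" --pt "0 0 0 0 0 0 0"

```text
time: 25.22
tool_pos: [0.5733, 0.2269, 0.1351]
tool_rot: [0.998, 0.067, -0.003, 0.0]
wrist_force: [-13.2, -3.4, 3.1]
opening: 0.0001
grasp_force: 6.3
```

Request:
step_arm --pt "0 -0.02 0 0 0 0 0" --pt "0 -0.04 0 0 0 0 0" --pt "0 -0.04 0 0 0 0 0" --pt "0 -0.04 0 0 0 0 0" --pt "0 0 0 -0.04 0 0 0" --pt "0 0 0 -0.04 0 0 0" --pt "0 0 0 0 0 0 0" --pt "0 0 0 0 0 0 0"

```text
time: 26.22
tool_pos: [0.4373, 0.2087, 0.2151]
tool_rot: [0.998, 0.066, 0.0, -0.0]
wrist_force: [0.5, -0.6, -0.2]
opening: 0.0005
grasp_force: 0.0
```

```bash
python3 - <<'E'
from fit import *
R=np.array([[.9912,.1323],[-.1323,.9912]])
im,d,P=cloud("top"); cv2.imwrite("pics/end.png",cv2.resize(im[110:270,210:370],None,fx=3.7,fy=3.7))
q=P.copy(); q[...,:2]=(P[...,:2]-[.5583,.1393])@R.T
for y in(.085,0,-.085):
    m=(abs(q[...,1]-y)<.03)&(abs(q[...,0])<.09)&(q[...,2]>.125)&(q[...,2]<.19)&(d>0)
    k=q[m]; print(y,len(k),k.mean(0),k.min(0),k.max(0))
s=observe(); print(s["time"],s["tool_pos"],s["wrist_force"])
E
```

```text
0.085 207 [0.0483 0.084  0.1538] [0.0287 0.0713 0.1253] [0.0685 0.0973 0.169 ]
0 208 [ 0.0479 -0.0001  0.1532] [ 0.0286 -0.0138  0.1252] [0.0686 0.0123 0.1686]
-0.085 197 [ 0.0485 -0.0836  0.1544] [ 0.0291 -0.0984  0.1258] [ 0.0683 -0.0718  0.1699]
26.275 [0.437  0.2085 0.2143] [-0.0111  0.1148 -0.15  ]
```

View pics/end.png

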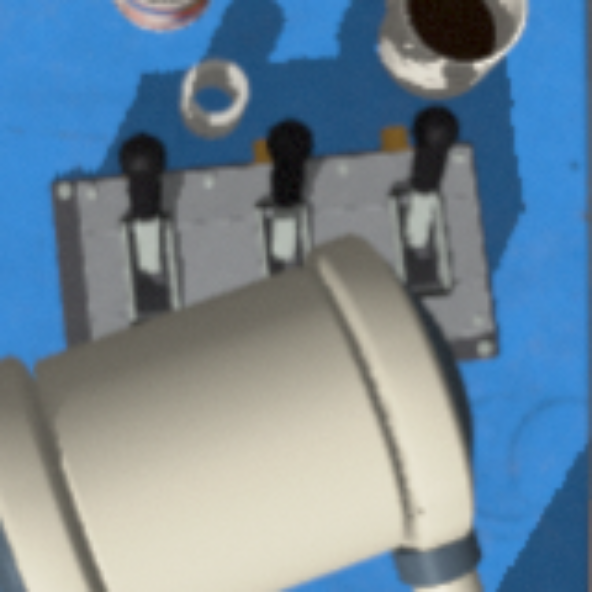

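All three knobs, at crop (142,155), (291,140) and (436,128), are over at the far side, and the arm is clear.

```bash
python3 -c "
from rig import job_done
print(job_done())"
```

```text
the job is handed in; nothing more can be done
None
```

All three levers are at their far stops, pushed over in the order right, middle, left with about 13 N at most; the arm is clear, it came near no bystander, and the job is handed in.

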